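# Show the broken fossil bone to the copy-stand camera

## Task

Lift the broken fossil finger bone (the one with the rust-brown break at one end and the white paint patch) out of its foam cradle and hold it up to the copy-stand camera for its photograph: the break looking squarely into the lens, centred, about 10 cm in front of the ring light, the bone in line with the camera's line of sight and its paint patch on the upper side. Keep it still there: the job finishes with the robot holding the bone in the air. Do not touch the camera or its stand, and leave the other bones and things on the bench as they are.

Things in the scene. Friction and masses are not known exactly. Their poses are not given: they have to be found in the camera images.
- broken_bone: the bone to show: straight cream finger bone, 140 mm long, about 0.2 kg, level in a foam cradle. Origin on its long axis at mid-shaft, the place to grip, 45 mm above the bench; x along the bone to the rust-brown break, z up, through the side with the white paint patch (15 x 11 mm, near the break). The waist there is 24 mm wide, 26 high, 48 long; beyond it 34 mm diameter, the knuckle end 46 wide
- cradle0: the dark grey foam cradle under the broken bone, fixed; origin on the bench under its middle, x along the bone to the break. Base board 124 x 82 x 12 mm; two V-notched saddles across it, 16 mm thick, 72 wide, 47 high, with a clear gap of 68 mm between them around mid-shaft, for fingers. The bone rests in the Vs and lifts straight up
- break_face (a point): centre of the rust-brown broken face, 61 mm from the bone's origin along its +x
- joint_end (a point): end of the unbroken knuckle, 79 mm from the bone's origin along its -x
- camera_head: black camera 122 mm wide with macro lens and 90 mm ring light with white LEDs, looking down at 20 degrees below level (fixed). Origin: centre of the ring light's front face, on the optical axis, 225 to 285 mm above the bench. -x is the line of sight, out of the lens; y is level; z is the upper side of the picture. A bone shown as asked has its axes parallel to these and its break at x = -100 mm
- copy_stand: copy stand at the back left of the bench, fixed: grey baseboard 300 x 220 x 18 mm with a white grid and an aluminium column 450 mm high with the camera's carriage. Origin on the bench under the place where the break is to be shown; the column stands 249 mm from there along +x, the baseboard reaches from x = -11 to 289 mm; its -x is the side the camera looks to
- whole_bone: another cream bone in a like cradle, unbroken, with a knuckle at both ends, 156 mm long; no paint patch. Leave it. Origin on its axis at mid-shaft
- claw_bone: a browner claw bone in a like cradle, tapering to a point, 176 mm long. Leave it. Origin on its axis
- glue_jar: loose jar, 64 mm diameter, 85 mm high, red lid, origin under its centre. Leave it
- spray_bottle: loose white spray bottle with blue trigger head, 74 mm diameter, 202 mm high, origin under its centre. Leave it
- brush: loose brush about 180 mm long lying flat on the bench. Leave it
- rib_piece: loose curved piece of rib, about 280 mm long, 25 mm thick, lying flat on the bench. Leave it
Not all that is in view belongs to the job. What is shaped like the broken_bone but pink or purple is not meant.

How it is judged (in metres and radians):
On the way:
1. the broken bone is gripped and lifted clear out of its cradle (height (world z) of broken_bone above 0.09 m and contact force between the fingers and broken_bone above 1 N), for 0.2 s.
At the end, for the whole second after the job is handed in: bone held still in the gripper, in the air, clear of the stand; centre of its break 75 to 125 mm in front of the ring light and within 20 mm of the optical axis; long axis within 12 degrees of the line of sight, break towards the lens; painted side up within 20 degrees (all of step 1 and x of break_face in the frame of camera_head between -0.125 and -0.075 m and y of break_face in the frame of camera_head between -0.02 and 0.02 m and z of break_face in the frame of camera_head between -0.02 and 0.02 m and angle between the x axis of broken_bone and the x axis of camera_head, either way round below 0.22 rad and x of joint_end in the frame of camera_head below -0.19 m and angle between the z axis of broken_bone and the z axis of camera_head, either way round below 0.35 rad and angle between broken_bone's own z axis and vertical below 1.2 rad and contact force between broken_bone and copy_stand below 0.2 N and linear speed of broken_bone below 0.02 m/s and angular speed of broken_bone below 0.15 rad/s); the arm keeps its last pose, push and grip.
It fails at once if the camera or its stand is touched (contact force between copy_stand and anything else above 2 N).
It fails at once if another bone or a thing on the bench is disturbed (distance of any of whole_bone, claw_bone, glue_jar, spray_bottle, brush, rib_piece from where it was at the start of the episode above 0.025 m).
It also fails if it takes over 45 s, if anything falls off the work surface, if the arm or the gripper's body presses on something with over 40 N, if the wrist force passes 120 N, or if a joint passes its speed limit or range.

## Robot

A 6-joint arm with a two-finger parallel gripper is mounted at the origin on the work surface. World frame = base frame: x ahead of the robot, y to its left, z up, the work surface at z = 0. Lengths are in m, angles in degrees, forces in N, time in s.
With the tool pointing down it reaches from about 0.35 to 0.875 m from the base axis. Payload 4.2 kg.
Tool frame: the origin (TCP) lies between the finger pads; the fingertips stand 19 mm ahead of it and the grasp point (between the pads) is the TCP; z points along the fingers, y is the line along which they close (so a half turn about z gives the same grasp; the last joint's range is limited). The gripper opens to 87 mm and grips with 3 to 60 N. Pads are 19 mm wide; open, the fingers measure 117 mm over their backs; the gripper's body (75 mm by 190 mm) begins 51 mm behind the grasp point.
Start: joints at [89.588, 22.042, 0.453, 0, -68.411, -14.817], TCP at [0.164, 0.603, 0.242] pointing down, gripper open.
Joint ranges: [-179.83, 179.83], [-69.29, 118.12], [-61.27, 80.66], [-181.25, 117.63], [-171.15, -9.14], [-177.46, 177.46]. Speed limits (degrees/s): [159.86, 159.86, 180, 180, 180, 180].

## Interface

Orientations are given as a 3x3 rotation matrix whose columns are the frame's x, y, z axes.
In Python, from station import r gives the robot as it stands.
- The arm moves only by the tool drive_tool, never from a script. Its argument "steps" is one flat list of numbers, 7 for each row, row after row: the turn, a rotation vector about the tool's x, y, z in rad, then the shift along the tool's x, y, z in m, then the opening, from 0 (shut) to 1 (fully open). A call has 1 to 10 rows; each row shifts and turns the commanded pose from where the row before left it, along the tool's axes as they then stand; what a row does not reach is not made up. A row lasts 1/12 s, in which the tool goes at most 41.7 mm and 7.16 degrees, less where a joint would pass 70% of its speed; a pose out of reach is approached as far as the arm can. A call is refused whole if a number of a shift passes 0.0417 or a number of a turn 0.125, either way. A call with a gripper value outside its range is refused whole. The fingers move at their own pace and stop on an object; the grip force is fixed at half the most. Time passes only in rows, so rows that do not move let the fingers close. It gives the time, the measured TCP pose, the force, the opening and the grip force at its end, in the units of the state.
- r.sense(): the state, without advancing time (a new reading comes with each control period).
- r.capture(name): name is "side" or "top"; returns the picture (384x512x3 uint8, blue, green, red); there is no depth.
- r.camera_params(name): a dict with "camera_matrix" (3x3 intrinsics, pixels), "k1" (the pictures are not rectified: a ray, as slopes to the right and down, at radius r is drawn at 1 + k1 r^2 times it, then the intrinsics apply), "extrinsics" (4x4, takes a point from world to camera coordinates). Camera axes: x right, y down, z forward; pixel columns grow to the right and rows downward; lengths in m; the calibration is good to about 2 mm. A picture is of the moment at which its call begins. camera_params takes no time and is no camera call.
- r.finish_job(): hands the job in; it is judged then, once.
The state is a dict: "time_s": time; "joints": joint angles; "joint_velocities": joint speeds; "effort": joint torques, N m; "tcp_pos": TCP position; "ee_rot": TCP orientation; "wrist_force": force on the tool from outside, world axes, zero at the start; "moment": the same for the moment, N m; "gripper_width": opening from 0.0 (shut) to 1.0 (fully open); "gripper_force": force on a finger pad.
Only numpy, scipy, OpenCV 4.12 (cv2) and the standard library are available. Lean on these libraries where they do the work, as an engineer would, in place of code of your own. Each camera call takes 0.05 s, during which the arm holds its last target. There are 200 camera calls.

## Working session

There is one attempt and no reset: what is moved stays moved. The work goes in short steps, Python scripts to look and compute and a tool call to move; the robot and the scene stay as the last step left them, time stands still between calls to the robot, and variables do not carry over. Pictures are saved under pics/ and viewed, at most 10 in all, crops included, and the job is handed in when it is done.

Besides the shell and the picture viewer there is one more tool, called as name(argument=value, ...), one argument or row to a line, values as JSON. drive_tool: Moves the arm, as the interface text tells. Its arguments: {"type":"object","properties":{"steps":{"type":"array"}},"required":["steps"]}

```bash
mkdir -p pics; ls
python3 - <<'E'
from station import r
import cv2,numpy as np
for n in("side","top"):
    im=r.capture(n); cv2.imwrite(f"pics/{n}0.png",im)
    p=r.camera_params(n); print(n,p["camera_matrix"].tolist(),p["k1"],np.round(p["extrinsics"],4).tolist())
s=r.sense(); print(s)
E
```

```text
pics
side [[351.14668547094055, 0.0, 258.23493117555296], [0.0, 351.14668547094055, 198.18503552886577], [0.0, 0.0, 1.0]] -0.034620591382159956 [[0.6988, -0.7153, 0.0119, -0.4613], [-0.5396, -0.538, -0.6476, 0.3258], [0.4696, 0.4461, -0.7619, 0.8479], [0.0, 0.0, 0.0, 1.0]]
top [[394.4655696350148, 0.0, 255.44039157781845], [0.0, 394.4655696350148, 195.0701645218388], [0.0, 0.0, 1.0]] -0.0360083423700383 [[0.017, -0.9997, -0.0149, -0.12], [-0.9967, -0.0157, -0.0794, 0.5559], [0.0791, 0.0162, -0.9967, 1.3251], [0.0, 0.0, 0.0, 1.0]]
{'time_s': 0.1, 'joints': array([ 8.95869210e+01,  2.20866006e+01,  3.89283628e-01, -2.53762921e-02,
       -6.84126363e+01, -1.48176971e+01]), 'joint_velocities': array([-0.0495321 ,  0.04309845,  0.07195078,  0.1068716 , -0.02230355,
        0.04044779]), 'effort': array([-2.35805061e-05, -3.91690922e+01,  1.87935269e+01,  4.23196390e+00,
        1.34327167e-02, -7.25121117e-05]), 'tcp_pos': array([0.16403016, 0.60257737, 0.24057767]), 'ee_rot': array([[ 9.64832616e-01, -2.62864682e-01, -4.25658269e-04],
       [-2.62865010e-01, -9.64830718e-01, -1.91599365e-03],
       [ 9.29588880e-05,  1.96050383e-03, -9.99998074e-01]]), 'wrist_force': array([-0.62168201, -0.53494385,  0.05960189]), 'moment': array([0.00193734, 0.00185714, 0.0151722 ]), 'gripper_force': 0.0, 'gripper_width': 1.0014284737525416}
```

View pics/side0.png

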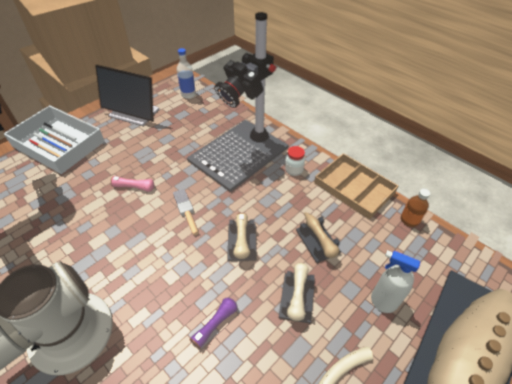

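View pics/top0.png

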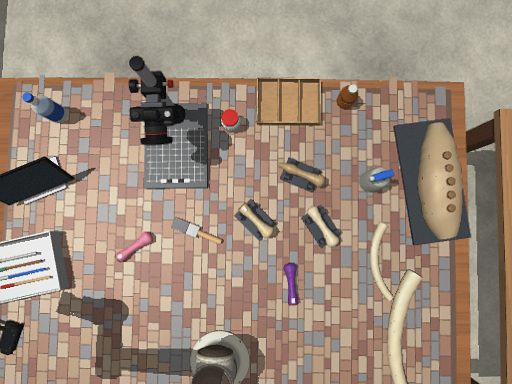

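Side picture: stand at about (245,100) with its baseboard at (235,155), and three cradled bones at (241,237), (319,237) and (298,292). Top picture: the same bones at (256,220), (302,174) and (321,226), with the camera at (155,125). I'll crop in to tell them apart.

Run:
```python
import cv2,numpy as np
s=cv2.imread("pics/side0.png");t=cv2.imread("pics/top0.png")
a=cv2.resize(s[200:330,215:345],(400,400),interpolation=cv2.INTER_CUBIC)
b=cv2.resize(t[150:250,230:345],(400,348),interpolation=cv2.INTER_CUBIC)
b=cv2.copyMakeBorder(b,0,52,0,0,0)
cv2.imwrite("pics/crop1.png",np.hstack([a,b]))
a=cv2.resize(s[10:190,180:300],(400,600),interpolation=cv2.INTER_CUBIC)
b=cv2.resize(t[50:200,120:220],(400,600),interpolation=cv2.INTER_CUBIC)
cv2.imwrite("pics/crop2.png",np.hstack([a,b]))
```

```text
(no output)
```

View pics/crop1.png

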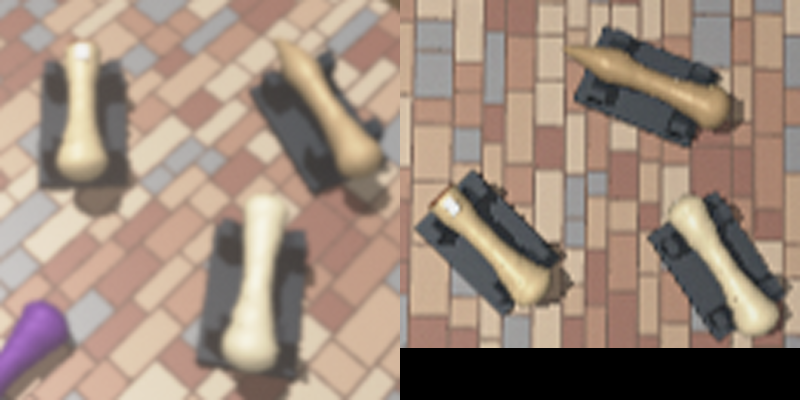

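View pics/crop2.png

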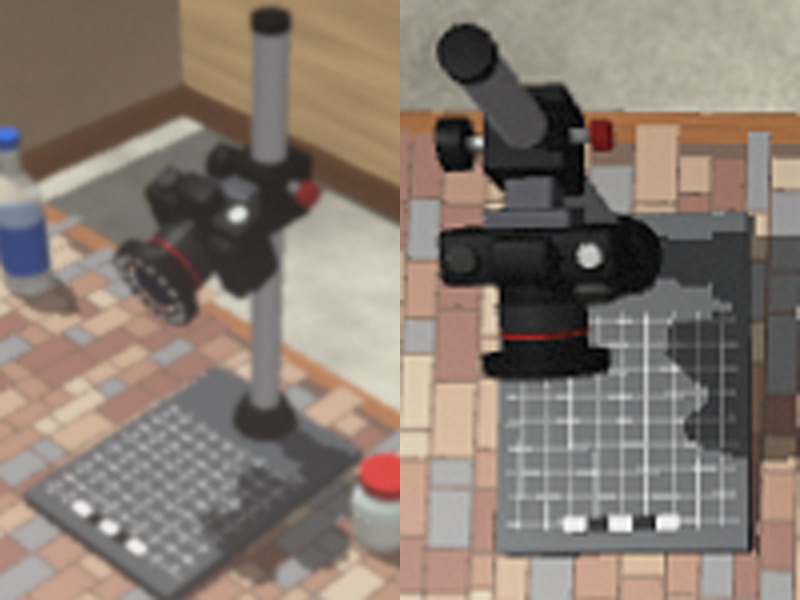

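Crops: the broken bone is the left one. In the top view its rust break and white patch are near (242,208) and its knuckle near (383-ish crop → 270,234). The side view shows its patch at (242,216). The ring light is near (226,95) in the side view and (157,143) in the top view. The baseboard's front corners in the top view are (144,188) and (207,187).

```bash
cat > h.py <<'E'
import cv2,numpy as np
from scipy.optimize import least_squares
from station import r
P={n:r.camera_params(n) for n in("side","top")}
def proj(n,X):
    p=P[n];X=np.atleast_2d(X);c=X@p["extrinsics"][:3,:3].T+p["extrinsics"][:3,3]
    s=c[:,:2]/c[:,2:];s=s*(1+p["k1"]*(s**2).sum(1,keepdims=True))
    K=p["camera_matrix"];return s*[K[0,0],K[1,1]]+K[:2,2]
def onz(n,uv,z):
    return np.array([least_squares(lambda q:proj(n,[[*q,z]])[0]-a,[.5,.1]).x for a in np.atleast_2d(uv).astype(float)])
def tri(us,ut):
    f=least_squares(lambda X:np.r_[proj("side",X)[0]-us,proj("top",X)[0]-ut],[.6,.1,.2]);return f.x,f.fun
E
python3 - <<'E'
from h import *
t=cv2.imread("pics/top0.png");s=cv2.imread("pics/side0.png")
def mask(im,x0,y0,x1,y1):
    # cream on dark foam: bright pixels connected; GrabCut seeded by hand
    return im[y0:y1,x0:x1]
# bone from hand-picked points, top crop1 (scale 400/115,348/100)
f=lambda x,y:(230+(x-400)*115/400,150+y*100/348)
g=lambda x,y:(215+x*130/400,200+y*130/400)
print("top brk,knk",np.round(onz("top",[f(441,200),f(538,293)],.045),4).tolist(),"patch",np.round(onz("top",f(453,208),.062),4))
print("side patch",np.round(onz("side",g(82,50),.062),4))
print("side axis knuckle centre, neck",np.round(onz("side",[g(82,160),g(84,75)],.045),4).tolist())
# patch triangulated
print(tri(g(82,50),f(453,208)))
# baseboard
F=lambda x,y:(120+(x-400)/4,50+y/4); G=lambda x,y:(180+x*.3,10+y*.3)
b=onz("top",[F(497,551),F(750,549),F(750,212)],.018);print("board top",np.round(b,4).tolist(),np.linalg.norm(b[0]-b[1]),np.linalg.norm(b[1]-b[2]))
c=onz("side",[G(25,495),G(170,597),G(361,455),G(212,368)],.018);print("board side",np.round(c,4).tolist(),[np.linalg.norm(c[i]-c[i-1]) for i in range(4)])
for L,R in((b[0],b[1]),(c[0],c[1])):
    y=(L-R)/np.linalg.norm(L-R);x=np.array([y[1],-y[0]]);o=(L+R)/2+.011*x;ring=o+.094*x
    print("stand o",o,"yaw",np.degrees(np.arctan2(x[1],x[0])),"ring",ring)
    for h in(.225,.24,.255,.27,.285):print(h,proj("side",[*ring,h]).round(1).tolist(),"meas",G(155,282),proj("top",[*(ring+.0154*x*-1),h+.0423]).round(1).tolist(),"meas",F(547,377))
E
```

```text
top brk,knk [[0.5136, -0.0663], [0.4261, -0.1609]] patch [[ 0.5054 -0.0787]]
side patch [[ 0.5112 -0.078 ]]
side axis knuckle centre, neck [[0.4356, -0.1559], [0.5009, -0.0908]]
(array([ 0.50675992, -0.08046385,  0.06826721]), array([-0.58706081,  0.0296935 ,  0.45975472, -0.50047326]))
board top [[0.5773, 0.2733], [0.5824, 0.0543], [0.8787, 0.0625]] 0.21905833996906798 0.29646894653317823
board side [[0.5762, 0.2632], [0.586, 0.0506], [0.8728, 0.056], [0.8646, 0.2797]] [np.float64(0.28885231407176737), np.float64(0.21277808974972112), np.float64(0.28689513259618293), np.float64(0.2238722057763299)]
stand o [0.5908544  0.16400681] yaw 1.3241923375389446 ring [0.68482929 0.16617909]
0.225 [[225.9, 107.1]] meas (226.5, 94.6) [[157.2, 147.4]] meas (156.75, 144.25)
0.24 [[225.6, 102.9]] meas (226.5, 94.6) [[155.7, 146.3]] meas (156.75, 144.25)
0.255 [[225.4, 98.7]] meas (226.5, 94.6) [[154.3, 145.2]] meas (156.75, 144.25)
0.27 [[225.1, 94.3]] meas (226.5, 94.6) [[152.8, 144.1]] meas (156.75, 144.25)
0.285 [[224.8, 89.9]] meas (226.5, 94.6) [[151.3, 142.9]] meas (156.75, 144.25)
stand o [0.59210545 0.1574103 ] yaw 2.6252626434494633 ring [0.68600679 0.16171582]
0.225 [[227.2, 107.6]] meas (226.5, 94.6) [[158.9, 147.0]] meas (156.75, 144.25)
0.24 [[226.9, 103.4]] meas (226.5, 94.6) [[157.5, 145.9]] meas (156.75, 144.25)
0.255 [[226.6, 99.1]] meas (226.5, 94.6) [[156.0, 144.8]] meas (156.75, 144.25)
0.27 [[226.4, 94.8]] meas (226.5, 94.6) [[154.6, 143.6]] meas (156.75, 144.25)
0.285 [[226.1, 90.3]] meas (226.5, 94.6) [[153.1, 142.5]] meas (156.75, 144.25)
```

drive_tool(
  steps=[0,0,0,0.0243,0.0303,0,1,0,0,0,0.0243,0.0303,0,1,0,0,0,0.0243,0.0303,0,1,0,0,0,0.0243,0.0303,0,1,0,0,0,0.0243,0.0303,0,1,0,0,0,0.0243,0.0303,0,1,0,0,0,0.0243,0.0303,0,1,0,0,0,0.0243,0.0303,0,1,0,0,0,0.0243,0.0303,0,1,0,0,0,0.0243,0.0303,0,1],
)

```text
time_s: 0.93
tcp_pos: [0.319, 0.2448, 0.2414]
ee_rot: [[0.965, -0.262, -0.0], [-0.262, -0.965, -0.0], [-0.0, 0.0, -1.0]]
wrist_force: [1.2, 0.5, 0.1]
gripper_width: 0.997
gripper_force: 0.0
```

drive_tool(
  steps=[0,0,0,0.0243,0.0303,0,1,0,0,0,0.0243,0.0303,0,1,0,0,0,0.0243,0.0303,0,1,0,0,0,0.0243,0.0303,0,1,0,0,0,0.0243,0.0303,0,1,0,0,0,0.0243,0.0303,0,1,0,0,0,0.0243,0.0303,0,1,0,0,0,0.0243,0.0303,0,1,0,0,0,0.0243,0.0303,0,1,0,0,0,0.0243,0.0303,0,1],
)

```text
time_s: 1.77
tcp_pos: [0.474, -0.1114, 0.2413]
ee_rot: [[0.965, -0.263, -0.0], [-0.263, -0.965, 0.0], [-0.0, -0.0, -1.0]]
wrist_force: [0.6, 1.7, -0.7]
gripper_width: 1.001
gripper_force: 0.0
```

drive_tool(
  steps=[0,0,0.12,0,0,0,1,0,0,0.12,0,0,0,1,0,0,0.12,0,0,0,1,0,0,0.12,0,0,0,1,0,0,0.12,0,0,0,1,0,0,0.12,0,0,0,1,0,0,0.12,0,0,0,1,0,0,0.12,0,0,0,1,0,0,0.12,0,0,0,1,0,0,0.12,0,0,0,1],
)

```text
time_s: 2.6
tcp_pos: [0.4735, -0.1093, 0.2411]
ee_rot: [[0.099, -0.995, -0.001], [-0.995, -0.099, 0.0], [-0.0, 0.001, -1.0]]
wrist_force: [-0.5, -0.6, -0.5]
gripper_width: 1.002
gripper_force: 0.0
```

drive_tool(
  steps=[0,0,0.12,0,0,0,1,0,0,0.12,0,0,0,1,0,0,0.12,0,0,0,1,0,0,0.12,0,0,0,1,0,0,0.12,0,0,0,1,0,0,0.12,0,0,0,1,0,0,0.12,0,0,0,1,0,0,0,0,0,0,1,0,0,0,0,0,0,1],
)

```text
time_s: 3.35
tcp_pos: [0.4737, -0.1093, 0.2412]
ee_rot: [[-0.668, -0.744, -0.001], [-0.744, 0.668, 0.0], [0.0, 0.001, -1.0]]
wrist_force: [-0.3, -0.6, 0.4]
gripper_width: 1.001
gripper_force: 0.0
```

drive_tool(
  steps=[0,0,0.025,0,0,0.025,1,0,0,0,0,0,0.025,1,0,0,0,0,0,0.025,1,0,0,0,0,0,0.025,1,0,0,0,0,0,0,1],
)

```text
time_s: 3.77
tcp_pos: [0.4703, -0.1093, 0.1371]
ee_rot: [[-0.688, -0.726, -0.01], [-0.726, 0.688, 0.0], [0.007, 0.008, -1.0]]
wrist_force: [-0.2, -0.4, -0.5]
gripper_width: 1.004
gripper_force: 0.0
```

Run:
```python
from h import *
t=r.capture("top");s=r.capture("side");q=r.sense();print(q["tcp_pos"],proj("side",q["tcp_pos"]),proj("top",q["tcp_pos"]))
a=cv2.resize(s[170:290,180:300],(400,400),interpolation=cv2.INTER_CUBIC)
b=cv2.resize(t[170:270,205:305],(400,400),interpolation=cv2.INTER_CUBIC)
cv2.imwrite("pics/crop3.png",np.hstack([a,b]))
```

```text
[ 0.47384015 -0.10950184  0.14146159] [[238.95830223 212.56311741]] [[253.9444397  219.03182553]]
```

View pics/crop3.png

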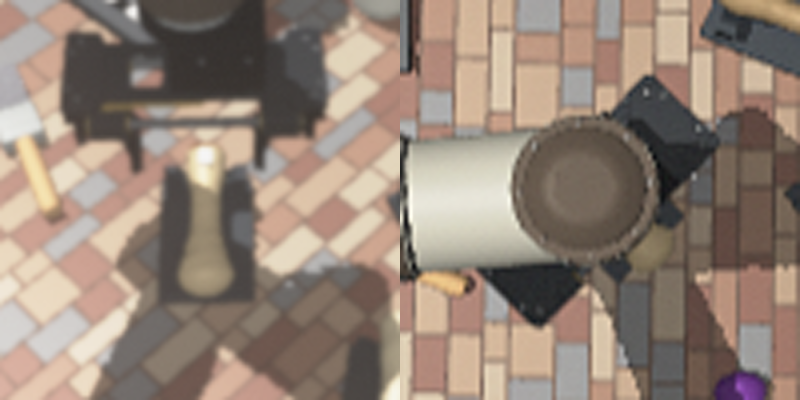

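Side crop shows the open fingers straddling the shaft, tips at crop (137,165) and (262,165), bone at 205, aligned. Top shows an arm link coming in from the left (+y), so I'll check the joints.

Run:
```python
from h import *
q=r.sense();print(q["joints"].round(1),q["tcp_pos"],q["ee_rot"].round(3))
t=r.capture("top");cv2.imwrite("pics/top1.png",t)
```

```text
[  6.2  14.6 -26.7   0.  -48.8 -49.6] [ 0.47384015 -0.10950184  0.14146159] [[-0.687 -0.726 -0.002]
 [-0.726  0.687 -0.001]
 [ 0.002  0.001 -1.   ]]
```

View pics/top1.png

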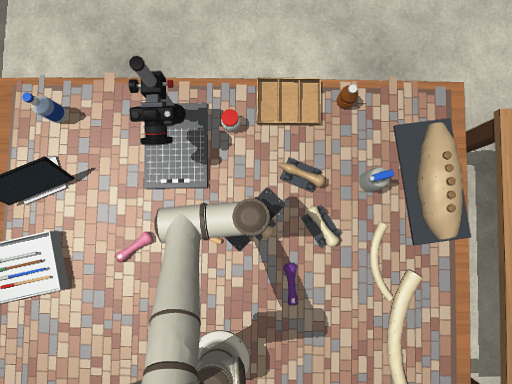

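Full top view: the wrist link sits to the left of the tool, clear of stand and bones. I'm descending and closing.

drive_tool(
  steps=[0,0,0,0,0,0.02,1,0,0,0,0,0,0.02,1,0,0,0,0,0,0.02,1,0,0,0,0,0,0.02,1,0,0,0,0,0,0.016,1,0,0,0,0,0,0,1,0,0,0,0,0,0,1],
)

```text
time_s: 4.5
tcp_pos: [0.475, -0.1093, 0.0466]
ee_rot: [[-0.688, -0.726, 0.001], [-0.726, 0.688, -0.0], [-0.001, -0.001, -1.0]]
wrist_force: [-0.1, -0.5, 0.7]
gripper_width: 0.998
gripper_force: 0.0
```

drive_tool(
  steps=[0,0,0,0,0,0,0,0,0,0,0,0,0,0,0,0,0,0,0,0,0,0,0,0,0,0,0,0,0,0,0,0,0,0,0,0,0,0,0,0,0,0,0,0,0,0,0,0,0,0,0,0,0,0,0,0,0,0,0,0,0,0,0,0,0,0,0,0,0,0],
)

```text
time_s: 5.33
tcp_pos: [0.4742, -0.1095, 0.0456]
ee_rot: [[-0.689, -0.725, 0.001], [-0.725, 0.689, -0.0], [-0.0, -0.001, -1.0]]
wrist_force: [3.7, -9.6, -0.0]
gripper_width: 0.326
gripper_force: 4.5
```

drive_tool(
  steps=[0,0,0,0,0,0,0,0,0,0,0,0,0,0,0,0,0,0,0,0,0,0,0,0,0,0,0,0,0,0,0,0,0,0,0],
)

```text
time_s: 5.75
tcp_pos: [0.4759, -0.11, 0.0463]
ee_rot: [[-0.689, -0.725, 0.004], [-0.725, 0.689, -0.001], [-0.002, -0.004, -1.0]]
wrist_force: [2.2, -5.8, 0.3]
gripper_width: 0.274
gripper_force: 30.0
```

drive_tool(
  steps=[0,0,0,0,0,-0.01,0,0,0,0,0,0,-0.02,0,0,0,0,0,0,-0.025,0,0,0,0,0,0,-0.025,0,0,0,0,0,0,-0.025,0,0,0,0,0,0,-0.025,0,0,0,0,0,0,-0.025,0,0,0,0,0,0,-0.025,0,0,0,0,0,0,-0.02,0,0,0,0,0,0,0,0],
)

```text
time_s: 6.58
tcp_pos: [0.4758, -0.1094, 0.2494]
ee_rot: [[-0.688, -0.725, 0.008], [-0.725, 0.688, -0.0], [-0.005, -0.006, -1.0]]
wrist_force: [1.7, -0.4, -2.8]
gripper_width: 0.268
gripper_force: 30.0
```

Run:
```python
from h import *
q=r.sense();print(q["tcp_pos"],q["ee_rot"].round(3).tolist(),q["gripper_force"],q["gripper_width"])
p=q["tcp_pos"];R=q["ee_rot"];u=-R[:,0]
x0,y0=180,110
s=r.capture("side")
pts=np.array([p+.061*u,p-.079*u,p+.045*u+[0,0,.017]])
o=proj("side",pts);print(o)
a=cv2.resize(s[y0:y0+120,x0:x0+150],(750,600),interpolation=cv2.INTER_CUBIC)
for w in o: cv2.circle(a,tuple(int(v) for v in (w-[x0,y0])*5),3,(0,255,0),1)
cv2.imwrite("pics/crop4.png",a)
```

```text
[ 0.47577618 -0.10944593  0.24939072] [[-0.688, -0.725, 0.008], [-0.725, 0.688, -0.0], [-0.005, -0.006, -1.0]] 29.99634283594787 0.2682322914426058
[[238.15580085 165.88502383]
 [238.20316666 210.26656055]
 [237.93886873 165.51089167]]
```

View pics/crop4.png

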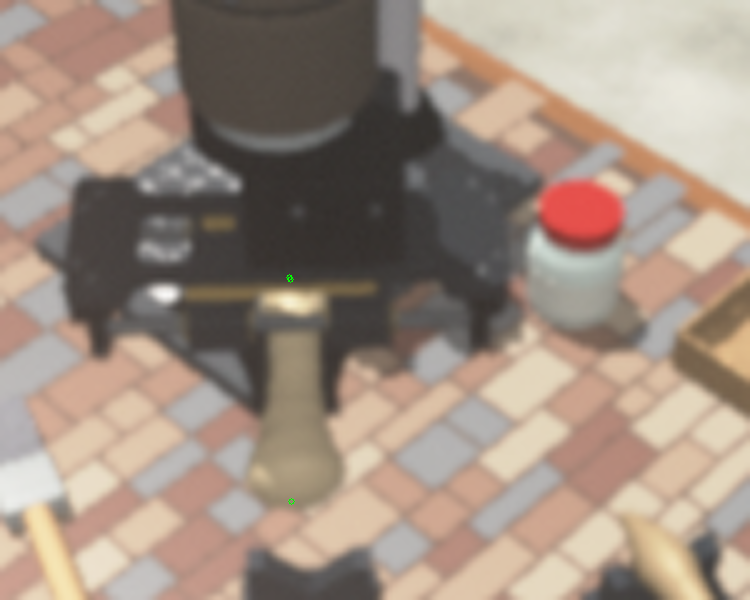

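The bone is gripped and hanging true: knuckle end at crop (295,505) against a predicted (291,501), and the patch side is up. Next I turn to the stand's heading, then tilt 20°.

drive_tool(
  steps=[0,0,0.05,0,0,0,0,0,0,0.1,0,0,0,0,0,0,0.1,0,0,0,0,0,0,0.1,0,0,0,0,0,0,0.1,0,0,0,0,0,0,0.1,0,0,0,0,0,0,0.1,0,0,0,0,0,0,0.08,0,0,0,0,0,0,0.05,0,0,0,0,0,0,0,0,0,0,0],
)

```text
time_s: 7.47
tcp_pos: [0.4725, -0.1092, 0.243]
ee_rot: [[-1.0, -0.029, -0.005], [-0.029, 1.0, 0.001], [0.005, 0.001, -1.0]]
wrist_force: [0.3, -0.3, -3.2]
gripper_width: 0.27
gripper_force: 30.0
```

drive_tool(
  steps=[0,-0.04,0,0,0,0,0,0,-0.06,0,0,0,0,0,0,-0.07,0,0,0,0,0,0,-0.07,0,0,0,0,0,0,-0.06,0,0,0,0,0,0,-0.05,0,0,0,0,0,0,0,0,0,0,0,0,0,0,0,0,0,0,0],
)

```text
time_s: 8.13
tcp_pos: [0.4724, -0.1094, 0.2442]
ee_rot: [[-0.94, -0.032, 0.339], [-0.03, 1.0, 0.01], [-0.339, -0.0, -0.941]]
wrist_force: [-0.1, 0.5, -3.1]
gripper_width: 0.267
gripper_force: 30.0
```

```bash
cat >> h.py <<'E'
def goal(B,psi):
    a,c=np.radians(psi),np.radians(20)
    bx=np.array([np.cos(c)*np.cos(a),np.cos(c)*np.sin(a),np.sin(c)]);by=np.array([-np.sin(a),np.cos(a),0]);bz=np.cross(bx,by)
    return np.c_[-bx,by,-bz],np.array(B)-.061*bx
def go(B,psi):
    from scipy.spatial.transform import Rotation as Q
    G,p=goal(B,psi);q=r.sense();R=q["ee_rot"]
    print("t",q["time_s"],"tcp",q["tcp_pos"].round(4),"turn",Q.from_matrix(R.T@G).as_rotvec().round(4),"shift tool",(R.T@(p-q["tcp_pos"])).round(4),"grip",q["gripper_force"],"J",q["joints"].round(1))
E
python3 -c "
from h import *
go([.591,.160,.234],1.8)"
```

```text
t 8.1333 tcp [ 0.4724 -0.1094  0.2442] turn [-0.0003 -0.0032  0.0002] shift tool [-0.0551  0.2656  0.0528] grip 29.99621406197548 J [  7.4  -0.8 -31.9   3.  -39.2 -97.6]
```

drive_tool(
  steps=[0,0,0,0,0.01,0,0,0,0,0,0,0.025,0,0,0,0,0,0,0.033,0,0,0,0,0,0,0.033,0,0,0,0,0,0,0.033,0,0,0,0,0,0,0.033,0,0,0,0,0,0,0.033,0,0,0,0,0,0,0.033,0,0,0,0,0,0,0.023,0,0,0,0,0,0,0.01,0,0],
)

```text
time_s: 8.97
tcp_pos: [0.4664, 0.1599, 0.2455]
ee_rot: [[-0.939, -0.035, 0.343], [-0.033, 0.999, 0.011], [-0.343, -0.001, -0.939]]
wrist_force: [-0.2, 0.3, -2.7]
gripper_width: 0.269
gripper_force: 30.0
```

drive_tool(
  steps=[0,0,0,-0.005,0,0.005,0,0,0,0,-0.01,0,0.01,0,0,0,0,-0.01,0,0.01,0,0,0,0,-0.01,0,0.01,0,0,0,0,-0.01,0,0.008,0,0,0,0,-0.005,0,0.005,0,0,0,0,-0.005,0,0.005,0,0,0,0,0,0,0,0,0,0,0,0,0,0,0],
)

```text
time_s: 9.72
tcp_pos: [0.5355, 0.1582, 0.2143]
ee_rot: [[-0.939, -0.03, 0.342], [-0.028, 1.0, 0.01], [-0.342, -0.001, -0.94]]
wrist_force: [-0.1, -0.5, -2.9]
gripper_width: 0.273
gripper_force: 30.0
```

Run:
```python
from h import *
go([.591,.160,.234],1.8)
q=r.sense();p=q["tcp_pos"];R=q["ee_rot"];bx=-R[:,0]
s=r.capture("side");t=r.capture("top");cv2.imwrite("pics/side2.png",s);cv2.imwrite("pics/top2.png",t)
cam=np.array([.685,.163,.268])
a=s[60:180,170:290];b=t[90:210,110:230];out=[]
for n,im,x0,y0 in(("side",a,170,60),("top",b,110,90)):
    im=cv2.resize(im,(400,400),interpolation=cv2.INTER_CUBIC)
    for P_,c in((p+.061*bx,(0,255,0)),(p-.079*bx,(0,255,0)),(cam,(0,255,255))):
        w=(proj(n,P_)[0]-[x0,y0])*400/120;print(n,w.round());cv2.circle(im,tuple(int(v) for v in w),4,c,1)
    out.append(im)
cv2.imwrite("pics/crop5.png",np.hstack(out))
```

```text
t 9.7167 tcp [0.5355 0.1582 0.2143] turn [-0.0011  0.0001 -0.0012] shift tool [0.0021 0.0001 0.0005] grip 29.996272986754775 J [  38.3    8.6  -32.7   21.3  -34.3 -142.7]
side [112. 194.]
side [  2. 310.]
side [186. 118.]
top [170. 286.]
top [183. 438.]
top [161. 173.]
```

View pics/crop5.png

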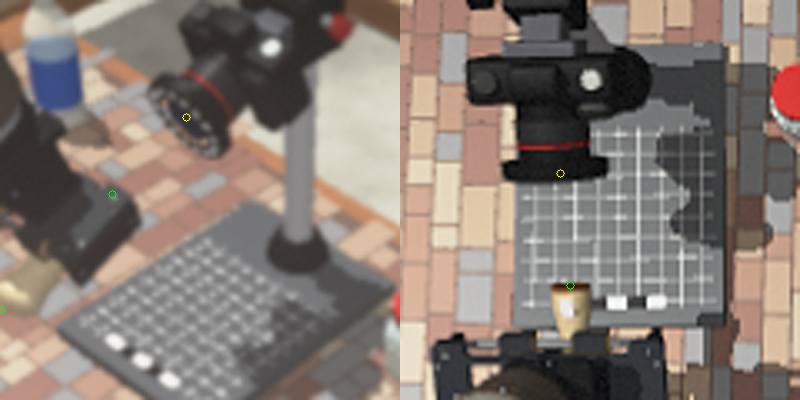

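Crop: break at top crop (571,288) against a predicted (570,286), rust face towards the lens, patch up. The ring's mid-column, 555, suggests the axis is about 3 mm further left. I'll nudge that way, settle, and check the side view for pitch.

drive_tool(
  steps=[0,0,0,0.002,0.003,0,0,0,0,0,0,0,0,0,0,0,0,0,0,0,0,0,0,0,0,0,0,0,0,0,0,0,0,0,0,0,0,0,0,0,0,0],
)

```text
time_s: 10.32
tcp_pos: [0.5335, 0.1617, 0.214]
ee_rot: [[-0.939, -0.031, 0.343], [-0.029, 1.0, 0.011], [-0.343, 0.0, -0.939]]
wrist_force: [0.1, 0.2, -2.6]
gripper_width: 0.273
gripper_force: 30.0
```

Run:
```python
from h import *
go([.591,.163,.234],1.8)
q=r.sense();p=q["tcp_pos"];R=q["ee_rot"];bx=-R[:,0]
s=r.capture("side");im=cv2.resize(s[70:190,120:270],(750,600),interpolation=cv2.INTER_CUBIC)
for x in(.061,0,-.056,-.079):
    w=(proj("side",p+x*bx)[0]-[120,70])*5;print(x,w.round());cv2.circle(im,tuple(int(v) for v in w),4,(0,255,0),1)
cv2.imwrite("pics/crop6.png",im);print(r.sense()["joint_velocities"].round(2),r.sense()["gripper_force"])
```

```text
t 10.3167 tcp [0.5335 0.1617 0.214 ] turn [-0.0001  0.001  -0.0005] shift tool [ 0.0001 -0.0005  0.0009] grip 29.996196404099464 J [  38.8    8.5  -33.    21.5  -34.2 -143.4]
0.061 [412. 241.]
0 [341. 315.]
-0.056 [274. 385.]
-0.079 [246. 414.]
[-0.04  0.11  0.11  0.05 -0.08  0.02] 29.996337527409196
```

View pics/crop6.png

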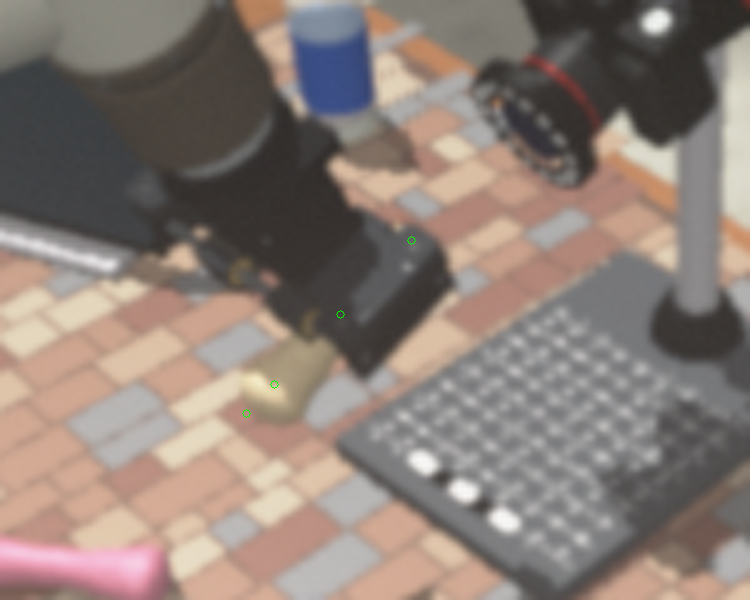

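The knuckle sits at crop (278,388) against a predicted (274,385), so the bone lies along the line of sight within a few degrees and is clear of the stand. I'm handing in.

```bash
python3 -c "
from station import r
print(r.finish_job())"
```

```text
the job is handed in; nothing more can be done
None
```

I handed the job in with the broken bone held still in front of the copy-stand camera: break towards the lens about 10 cm from the ring light, patch side up, within a few millimetres and degrees by my own measurements; no verdict came back.

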